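Fit the worm-drive band clamp to the instrument's barbed spigot

ROBOT

A 6-joint arm with a two-finger parallel gripper is mounted at the origin on the work surface. World frame = base frame: x ahead of the robot, y to its left, z up, the work surface at z = 0. Lengths are in mm, angles in degrees, forces in N, time in s.
With the tool pointing down it reaches from about 300 to 850 mm from the base axis. Payload 4.2 kg.
Tool frame: the origin (TCP) lies between the finger pads; the fingertips stand ahead of it and the grasp point (between the pads) lies 3 mm ahead of it (nose_length is the z of the fingertips in the tool frame, in mm); z points along the fingers, y is the line along which they close (so a half turn about z gives the same grasp; the last joint's range is limited). The gripper opens to 91 mm and grips with 3 to 60 N. Pads are 32 mm wide; open, the fingers measure 118 mm over their backs; the gripper's body (76 mm by 178 mm) begins 60 mm behind the grasp point.
Start: joints at [-69.099, 18.312, 89.639, -0, 72.044, -1.146], TCP at [215.844, -532.966, 235.976] pointing down, gripper open.
Joint ranges: [-177.97, 177.97], [-48.28, 115.42], [12.27, 149.76], [-77.06, 257.06], [2.81, 150.46], [-146.56, 146.56]. Speed limits (degrees/s): [147.25, 147.25, 180, 180, 180, 180].

INTERFACE

Orientations are given as [roll, pitch, yaw] about the fixed x, y, z axes, in that order (R = Rz(yaw) Ry(pitch) Rx(roll)).
In Python, from workcell import state, grab_frame, camera_params, job_done, nose_length gives the robot as it stands.
- The arm moves only by the tool step_arm, never from a script. Its argument "plan" is a list that holds one entry, the list of rows, each a list of 5 numbers: the shift along the tool's x, y, z in cm, then the turn about the tool's z in rad, then the opening, from 0 (shut) to 1 (fully open). In form: [[[x, y, z, turn, gripper], ...]]. A call has 1 to 20 rows; each row is the pose to reach, as a shift and turn from the pose commanded when the call began, along the tool's axes at that moment; what a row does not reach only later rows make up. A row lasts 1/8 s, in which the tool goes at most 62.5 mm and 10.7 degrees, less where a joint would pass 70% of its speed; a pose out of reach is approached as far as the arm can. A call with a gripper value outside its range is refused whole. The fingers move at their own pace and stop on an object; "newtons" is the grip in N (left out, the last holds). Time passes only in rows, so rows that repeat a pose let the fingers close. It gives the time, the measured TCP pose, the force, the opening and the grip force at its end, in the units of the state.
- state(): the state, without advancing time (a new reading comes with each control period).
- grab_frame(name): name is "scene" or "top" or "wrist"; returns the picture (400x640x3 uint8, blue, green, red); there is no depth.
- camera_params(name): a dict with "camera_matrix" (3x3 intrinsics, pixels), "R" (3x3) and "t" (3): a world point X has camera coordinates R X + t; the wrist camera has in their place "mount" (4x4, takes a point from camera to tool coordinates, whose origin is the TCP and whose axes are the flange's). Camera axes: x right, y down, z forward; pixel columns grow to the right and rows downward; lengths in mm; the calibration is good to about 2 mm. A picture is of the moment at which its call begins: read the wrist's pose just before it. camera_params takes no time and is no camera call.
- job_done(): hands the job in; it is judged then, once.
The state is a dict: "time_s": time; "qpos": joint angles; "qvel": joint speeds; "effort": joint torques, N m; "ee_pos": TCP position; "ee_rot": TCP orientation; "force": force on the tool from outside, world axes, zero at the start; "torque": the same for the moment, N m; "gripper_width": finger opening in mm; "gripper_force": force on a finger pad.
Only numpy, scipy, OpenCV 4.12 (cv2) and the standard library are available. Lean on these libraries where they do the work, as an engineer would, in place of code of your own. Each camera call takes 0.05 s, during which the arm holds its last target. There are 200 camera calls.

TASK

Take the steel worm-drive band clamp from its cradle, slide it over the barb of the instrument's grey spigot until it is fully home, flush against the flange, and then turn its screw clockwise until the band is snug on the neck. Feel for it: push on gently, and do not overtighten, for the plastic neck cracks. Let go at the end and leave everything else where it is.

Things in the scene. Friction and masses are not known exactly. Their poses are not given: they have to be found in the camera images.
- instrument: Fixed instrument, 140 x 200 mm, 95 mm tall, clear cover. Origin: centre of its underside; -x points out of the front, along the level grey barbed spigot in the middle of the front, axis 80 mm above the table. Outwards from the front: stem 32 mm long, 28 mm across; flange 5 mm thick, 42 mm across; neck 20 mm long, 28 mm wide; barb 12 mm long.
- neck (a point): Point on the spigot's axis where the middle of the band lies when home: 7 mm outside the flange's face, which the band's edge then touches. x points along the spigot towards the instrument (the way to push), z up. The neck's top is 15.5 mm above the axis, its underside 14 to 16.75 mm below, different each time. Free neck length is 6 mm more than the band's width.
- spigot_tip (a point): Free end of the spigot, on its axis; 25 mm from neck; axes as neck. The barb is 26 mm across at this end, widens over 9 mm to 34 mm, keeps that for 3 mm, then steps down to the neck.
- rail (a point): Middle of the top of the level metal rest rail, parallel to the spigot, 37.5 mm to its right (-y) and 17.8 mm below its axis; 10 mm wide, 64 mm long, from the front to 5 mm short of the spigot's end. The clamp's screw housing rests on it, so the loose clamp cannot roll round the neck.
- clamp_center (a point): Centre of the clamp's fixed upper half-ring (inner radius 18.5 mm, 2.5 mm thick, 14 mm wide along x). x: the band's axis, z up; the screw is at -y and stays on that side (robot's right) on the spigot, over the rail. An ear at +y reaches 28.5 mm out. Mass 0.12 kg. Let go on the neck, the clamp drops and hangs with this point 3 mm below the spigot's axis.
- housing (a point): Centre of the clamp's block-shaped screw housing: 18 mm along the clamp's x, 12 mm along y, 34 mm tall; 37 mm to the -y side of clamp_center and 3 mm higher. Carry the clamp by it, from above, across the faces 18 mm apart, the fingers either side of the screw head above it.
- key (a point): Centre of the flat screw head, on the upright screw axis, 40 mm above clamp_center: 8 mm thick along its x, 15 mm wide along its y, 24 mm tall. Clockwise from above tightens, 4 mm of jaw per rad; friction 0.08 N m, plus 0.004 N m per N of clamping. It takes 1.1 to 2.7 rad until the jaw bears, then some 40 N more per mm: 15 to 50 N is snug, over 60 N cracks the neck. Let go, the screw eases back to 20 N and stays.
- jaw: The clamp's lower half-ring, drawn up by the screw; axes as clamp_center, origin there when fully open; its inside then reaches 21.5 mm below this origin. At the start it is 0 to 3 mm up from fully open. It bears on the neck 7.75 to 10.5 mm up, depending on how deep this neck's underside reaches, which is not measured.
- clamp: The whole steel clamp; origin and axes as clamp_center.
- cradle: Fixed grey printed cradle, 50 x 100 mm, in which the clamp stands at the start, clamp_center 38 mm above its origin, the centre of its underside; axes as the clamp's. Ledges under housing and ear, and lips either side of the band, are all 24 mm high. Lift the clamp straight up 20 mm to free it.
- driver: Screwdriver, 170 mm long, lying loose. Bystander.
- jar: Small jar, 56 mm across, 70 mm tall. Bystander.
- spare: Plain larger steel band without a screw, 72 mm across, lying flat. Bystander.
- marker: Marker, 16 mm thick, 110 mm long, lying. Bystander.
- bracket: Small printed angle bracket, 50 x 30 mm, 36 mm tall. Bystander.
- mouse: Computer mouse, 100 x 58 mm, 30 mm tall. Bystander.
- weight: Brass weight, 36 mm across, 42 mm tall. Bystander.
There are look-alikes about, which are no part of the job. Leave any pink or yellow look-alike of the clamp alone.

How it is judged (in metres and radians):
On the way, in this order (a step that is already met when the one before it is completed fails the run):
1. the clamp's band is over the barb, home against the flange, within 2.5 mm (x of clamp_center in the frame of neck between -0.0025 and 0.0025 m and y of clamp_center in the frame of neck between -0.005 and 0.005 m and z of clamp_center in the frame of neck between -0.0055 and 0.004 m and angle between the x axis of clamp_center and the x axis of neck, either way round below 0.14 rad), for 0.2 s.
2. the jaw is tightened: it presses the neck with more than 14 N (contact force between jaw and instrument above 14 N), for 0.2 s.
At the end, for the whole second after the job is handed in: The clamp is on the neck: its band's middle within 2.5 mm of the home position along the spigot, within 5 mm sideways, not more than 4 mm above or 5.5 mm below the spigot's axis, square to the spigot within 0.14 rad; its jaw presses the neck with more than 14 N; it is at rest and let go (all of step 1 and contact force between jaw and instrument above 14 N and linear speed of clamp below 0.02 m/s); the robot touches nothing.
It fails at once if the jaw crushes the neck: more than 60 N (contact force between jaw and instrument above 60 N).
It fails at once if the clamp is pushed hard: more than 35 N on the instrument while its jaw does not grip yet (contact force between clamp and instrument above 35 N and contact force between jaw and instrument below 4 N).
It fails at once if a bystander (screwdriver, jar, spare band, marker, bracket, mouse, weight) is moved more than 30 mm (distance of any of driver, jar, spare, marker, bracket, mouse, weight from where it was at the start of the episode above 0.03 m).
It also fails if it takes over 72 s, if anything falls off the work surface, if the arm or the gripper's body presses on something with over 40 N, if the wrist force passes 120 N, or if a joint passes its speed limit or range.

## Working session

There is one attempt and no reset: what is moved stays moved. The work goes in short steps, Python scripts to look and compute and a tool call to move; the robot and the scene stay as the last step left them, time stands still between calls to the robot, and variables do not carry over. Pictures are saved under pics/ and viewed, at most 10 in all, crops included, and the job is handed in when it is done.

Besides the shell and the picture viewer there is one more tool, called after "Call:" as name(argument=value, ...) on one line, values as JSON. step_arm: Moves the arm, as the interface text tells. Its arguments: {"type":"object","properties":{"plan":{"type":"array","items":{"type":"array","items":{"type":"array","items":{"type":"number"}}}},"newtons":{"type":"number"}},"required":["plan"]}

```bash
mkdir -p pics; ls; python3 - <<'E'
from workcell import *
import cv2,numpy as np
s=state();print(s);print(nose_length)
for n in("scene","top","wrist"):
    p=camera_params(n);print(n,p)
    cv2.imwrite(f"pics/{n}0.png",grab_frame(n))
E
```

```text
pics
{'time_s': 0.0, 'qpos': array([-6.90980564e+01,  1.83518998e+01,  8.97079388e+01, -9.45857137e-04,
        7.20445981e+01, -1.14516712e+00]), 'qvel': array([ 0.02113649, -0.05880002, -0.08029407,  0.00684967, -0.05210069,
       -0.07416056]), 'effort': array([-4.60581814e-04, -4.12464559e+01, -2.31976086e+01,  7.27878464e-02,
        4.57396335e-02, -1.48074710e-04]), 'ee_pos': array([ 215.66761967, -532.50031266,  235.10728162]), 'ee_rot': array([-1.79895566e+02, -1.18815132e-03,  2.20474020e+01]), 'force': array([0.39259436, 1.55312273, 0.18564264]), 'torque': array([-0.04050147, -0.03540224,  0.00215625]), 'gripper_force': 0.0, 'gripper_width': 91.36378678049306}
22.0
scene {'camera_matrix': array([[392.05534023,   0.        , 314.31525283],
       [  0.        , 392.05534023, 197.27608905],
       [  0.        ,   0.        ,   1.        ]]), 'R': array([[ 0.83233693,  0.55392106, -0.01966427],
       [ 0.32114881, -0.5108753 , -0.79741449],
       [-0.45175067,  0.65740238, -0.60311147]]), 't': array([-452.03395335, -141.40784368, 1277.67230261])}
top {'camera_matrix': arr
[... 188 characters left out ...]
5,  0.02180198],
       [-0.99057586, -0.02660726, -0.13435593],
       [ 0.13486573, -0.01838685, -0.99069327]]), 't': array([-67.77874367, 585.45839476, 973.81677447])}
wrist {'camera_matrix': array([[287.9951503 ,   0.        , 314.86772215],
       [  0.        , 287.9951503 , 199.32605395],
       [  0.        ,   0.        ,   1.        ]]), 'mount': array([[ 2.59963738e-04, -9.71163157e-01, -2.38415720e-01,
         6.62127132e+01],
       [ 9.99999959e-01,  2.23222997e-04,  1.81102892e-04,
         3.71793458e-01],
       [-1.22660585e-04, -2.38415757e-01,  9.71163175e-01,
        -1.49635833e+02],
       [ 0.00000000e+00,  0.00000000e+00,  0.00000000e+00,
         1.00000000e+00]])}
```

View pics/top0.png

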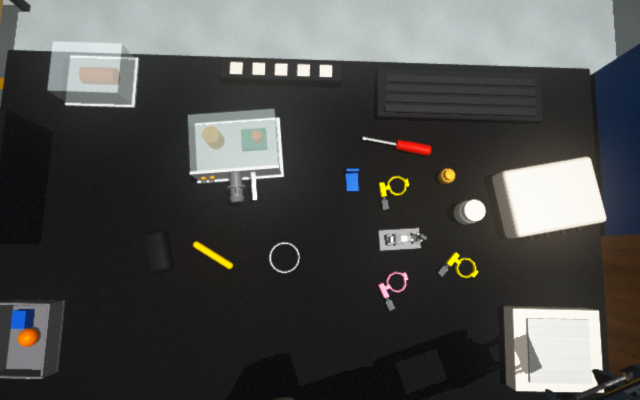

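View pics/scene0.png

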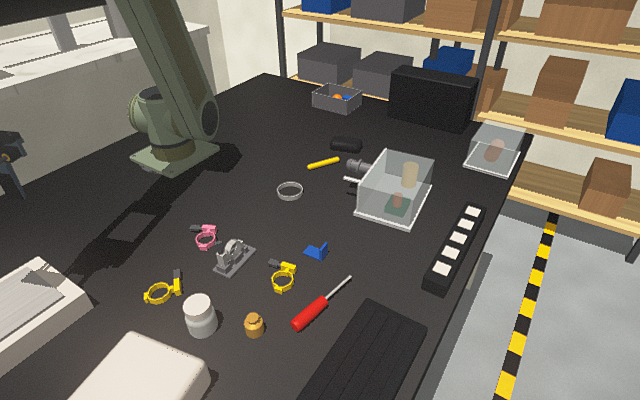

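The top view shows the grey cradle with the steel clamp at (402,239), with the screw on the right (-y). The instrument is at (236,150), its spigot tip at about (237,203) and its rail at about (254,186). The pink and yellow look-alikes are nearby.

```bash
cat > h.py <<'E'
import numpy as np,cv2
from workcell import *
from scipy.spatial.transform import Rotation as Ro
def tool(s=None):
    s=s or state();return Ro.from_euler('xyz',s['ee_rot'],degrees=True).as_matrix(),np.array(s['ee_pos'])
def cam(n,s=None):
    p=camera_params(n);K=p['camera_matrix']
    if n=='wrist':
        R,t=tool(s);M=p['mount'];Rc=R@M[:3,:3];c=R@M[:3,3]+t
    else: Rc=p['R'].T;c=-Rc@p['t']
    return K,Rc,c
def ray(C,u,v):
    K,Rc,c=C;d=Rc@np.linalg.solve(K,[u,v,1.]);return c,d/np.linalg.norm(d)
def plane(C,u,v,z):
    c,d=ray(C,u,v);return c+d*(z-c[2])/d[2]
def proj(C,X):
    K,Rc,c=C;q=K@(Rc.T@(np.array(X,float)-c));return q[:2]/q[2]
def tri(*L):
    A=sum(np.eye(3)-np.outer(d,d) for c,d in L);b=sum((np.eye(3)-np.outer(d,d))@c for c,d in L);return np.linalg.solve(A,b)
def totool(X,s=None):  # world point in tool axes, cm
    R,t=tool(s);return R.T@(np.array(X)-t)/10
E
python3 - <<'E'
from h import *
C=cam('top')
for n,u,v,z in [('cradle',402,239,12),('key',423,238,78),('tip',237,203,80),('neckend',237,178,80),('rail',254,186,62),('railend',254,199,62),('instFL',188,181,95),('box',284,176,0),('box',192,183,0),('tipb',237,203,97)]:
    print(n,plane(C,u,v,z).round(0))
im=cv2.imread('pics/top0.png')
cv2.imwrite('pics/c.png',np.hstack([cv2.resize(im[140:220,180:280],None,fx=4,fy=4,interpolation=2),cv2.resize(im[220:300,370:470],None,fx=4,fy=4,interpolation=2)]))
E
```

```text
cradle [ 492. -255.   12.]
key [ 493. -289.   78.]
tip [561. 134.  80.]
neckend [619. 136.  80.]
rail [604. 100.  62.]
railend [574.  98.  62.]
instFL [606. 243.  95.]
box [641.  35.   0.]
box [617. 260.   0.]
tipb [559. 131.  97.]
```

View pics/c.png

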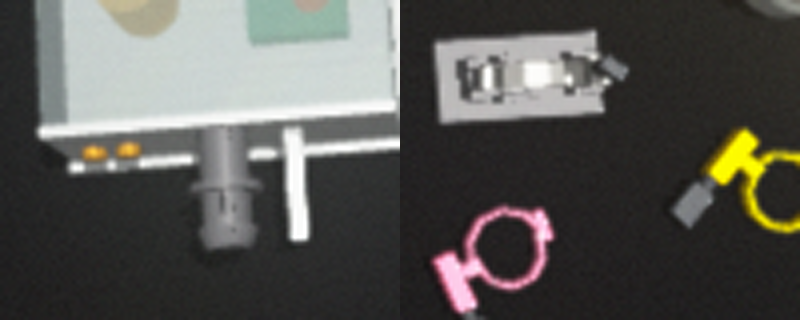

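The left crop shows the spigot with the rail to its right, both yawed about +4°. The right crop shows the cradle with the clamp, screw housing on the right and screw head turned about 30°. I'll move over the housing.

```bash
python3 - <<'E'
from h import *
print(totool([493,-292,190]), state()['qpos'].round(1))
E
```

```text
[ 34.73390413 -11.8896136    4.55021479] [-69.1  18.3  89.7  -0.   72.   -1.1]
```

Call:
step_arm(plan=[[[4.5,-1.5,0,-0.15,1],[9,-3,0,-0.3,1],[13.5,-4.5,0.5,-0.45,1],[18,-6,1,-0.6,1],[22.5,-7.5,2,-0.75,1],[27,-9,3,-0.9,1],[31.5,-10.5,4,-1.05,1],[34.7,-11.9,4.5,-1.19,1],[34.7,-11.9,4.5,-1.19,0.5],[34.7,-11.9,4.5,-1.19,0.5],[34.7,-11.9,4.5,-1.19,0.5]]])

```text
time_s: 1.52
ee_pos: [492.1, -293.3, 191.2]
ee_rot: [180.0, 0.0, 90.1]
force: [-0.2, -1.1, -0.1]
gripper_width: 63.9
gripper_force: 0.0
```

```bash
python3 - <<'E'
from h import *
s=state();print({k:np.round(s[k],2) for k in('time_s','ee_pos','ee_rot','qpos','gripper_width','force','torque')})
im=grab_frame('wrist');cv2.imwrite('pics/w1.png',im)
C=cam('wrist',s)
print(proj(C,[493,-292,58]),proj(C,[493,-255,38]))
E
```

```text
{'time_s': np.float64(1.52), 'ee_pos': array([ 492.09, -293.32,  191.2 ]), 'ee_rot': array([1.800e+02, 3.000e-02, 9.012e+01]), 'qpos': array([-3.194e+01,  1.991e+01,  9.397e+01, -3.000e-02,  6.610e+01,
       -3.204e+01]), 'gripper_width': np.float64(63.88), 'force': array([-0.21, -1.07, -0.1 ]), 'torque': array([-0.03, -0.15, -0.04])}
[316.10466827 194.85421595] [316.150788   156.02721037]
```

View pics/w1.png

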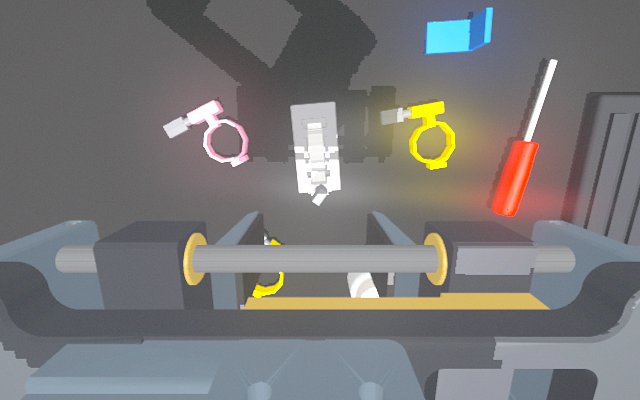

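The wrist view shows the cradle outline corners near (291,105), (335,101), (341,190) and (298,195), with the key at about (320,198). The fingers are clear.

```bash
python3 - <<'E'
from h import *
s=state();C=cam('wrist',s);im=cv2.imread('pics/w1.png')
g=cv2.cvtColor(im,cv2.COLOR_BGR2GRAY)
m=(g>110).astype(np.uint8);m[:90]=0;m[212:]=0;m[:,:280]=0;m[:,355:]=0
cs=max(cv2.findContours(m,0,2)[0],key=cv2.contourArea)
b=cv2.boxPoints(cv2.minAreaRect(cs));print(b)
ap=cv2.approxPolyDP(cs,3,True)[:,0];print(ap.tolist())
for z in(0,6,24):
    P=np.array([plane(C,*q,z) for q in [(291,105),(335,101),(341,190),(298,195)]]);print(z,P.round(1).tolist(),P.mean(0),[np.linalg.norm(P[i]-P[i-1]).round(1) for i in range(4)])
print('key',plane(C,320,198,78))
cv2.imwrite('pics/w1c.png',cv2.resize(im[92:212,270:370],None,fx=5,fy=5,interpolation=2))
E
```

```text
[[280. 101.]
 [354. 101.]
 [354. 211.]
 [280. 211.]]
[[333, 101], [290, 106], [293, 144], [288, 149], [293, 149], [295, 156], [288, 157], [284, 164], [280, 162], [280, 211], [354, 211], [354, 162], [345, 162], [348, 154], [349, 159], [354, 154], [354, 115], [346, 115], [337, 123]]
0 [[464.6, -201.4, 0.0], [514.2, -197.0, 0.0], [523.4, -299.2, 0.0], [471.3, -305.5, 0.0]] [ 493.38328698 -250.78306088    0.        ] [np.float64(104.3), np.float64(49.7), np.float64(102.6), np.float64(52.4)]
6 [[465.1, -201.9, 6.0], [513.8, -197.5, 6.0], [522.8, -297.9, 6.0], [471.7, -304.1, 6.0]] [ 493.35431388 -250.36692235    6.        ] [np.float64(102.5), np.float64(48.9), np.float64(100.8), np.float64(51.5)]
24 [[466.6, -203.2, 24.0], [512.6, -199.1, 24.0], [521.2, -294.1, 24.0], [472.8, -300.0, 24.0]] [ 493.26739457 -249.11850676   24.        ] [np.float64(97.0), np.float64(46.2), np.float64(95.4), np.float64(48.8)]
key [ 496.6093042  -290.43151175   78.        ]
```

View pics/w1c.png

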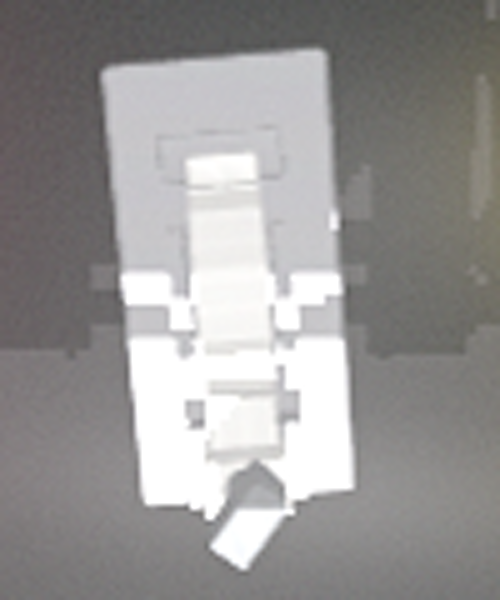

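```bash
python3 - <<'E'
from h import *
s=state();C=cam('wrist',s)
P=plane(C,270+245/5,92+420/5,58);print('housing top',P,'key top',plane(C,270+248/5,92+540/5,90))
print('ringtop',plane(C,270+233/5,92+270/5,59))
from math import *
p=radians(4.6);c=np.array([493.4,-250.6]);h=c-37*np.array([-sin(p),cos(p)]);print(h)
g=c-39.5*np.array([-sin(p),cos(p)])
print(totool([*g,46]))
E
```

```text
housing top [ 495.84268659 -272.81277685   58.        ] key top [ 496.03992537 -289.38883469   90.        ]
ringtop [ 493.34942786 -243.46263332   59.        ]
[ 496.3673602 -287.4808185]
[ 0.34037253  0.44413824 14.52221527]
```

Call:
step_arm(plan=[[[0.2,0.4,3,-0.04,0.5],[0.2,0.4,6,-0.08,0.5],[0.2,0.4,9,-0.08,0.5],[0.2,0.4,11,-0.08,0.5],[0.2,0.4,12.5,-0.08,0.5],[0.2,0.4,13.3,-0.08,0.5],[0.2,0.4,13.3,-0.08,0.5]]])

```text
time_s: 2.45
ee_pos: [496.7, -290.6, 57.9]
ee_rot: [-180.0, -0.0, 94.8]
force: [-0.4, 0.4, 0.0]
gripper_width: 45.2
gripper_force: 0.0
```

```bash
python3 - <<'E'
from h import *
s=state();C=cam('wrist',s);im=grab_frame('wrist');cv2.imwrite('pics/w2.png',im)
print(s['ee_pos'],s['ee_rot'])
for X in([496,-288.4,90],[496,-288.4,58]):print(proj(C,X))
E
```

```text
[ 496.66879366 -290.59328866   57.88328862] [-1.79989480e+02 -3.40727899e-03  9.47894933e+01]
[314.4520372  275.16280149]
[314.57251949 246.79491789]
```

View pics/w2.png

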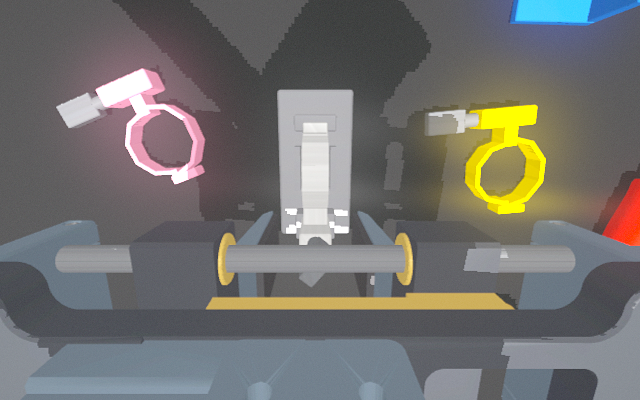

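The cradle edges stand upright and centred, and the key at (313,275) sits between the fingers as predicted. I'll lower, grip and lift.

Call:
step_arm(plan=[[[0,0,0.55,0,0.5],[0,0,0.55,0,0.1],[0,0,0.55,0,0],[0,0,0.55,0,0],[0,0,0.55,0,0],[0,0,0.55,0,0],[0,0,0.55,0,0]]], newtons=40)

```text
time_s: 3.38
ee_pos: [496.9, -290.5, 52.6]
ee_rot: [180.0, 0.0, 94.8]
force: [-0.6, 0.5, 2.3]
gripper_width: 17.6
gripper_force: 40.0
```

Call:
step_arm(plan=[[[0,0,-0.5,0,0],[0,0,-2,0,0],[0,0,-5,0,0],[0,0,-9,0,0],[3,0.4,-13,0,0],[8,1,-14,0,0],[13,1.7,-14,0,0],[18,2.3,-14,0,0],[23,3,-14,0,0],[28,3.6,-14,0,0],[32,4.1,-14,0,0],[35.5,4.5,-14,0,0],[38.1,4.8,-14,0,0],[38.1,4.8,-14,0,0],[38.1,4.8,-14,0,0]]])

```text
time_s: 5.25
ee_pos: [512.6, 92.7, 192.9]
ee_rot: [180.0, 0.0, 94.8]
force: [0.1, -0.7, -1.4]
gripper_width: 17.9
gripper_force: 40.0
```

```bash
python3 - <<'E'
from h import *
s=state();C=cam('wrist',s);im=grab_frame('wrist');cv2.imwrite('pics/w3.png',im)
cv2.imwrite('pics/w3c.png',cv2.resize(im[0:260,180:500],None,fx=2.3,fy=2.3,interpolation=2))
print(s['ee_pos'],s['ee_rot'],s['force'],s['qpos'])
for X in([561,134,80],[505,134,178-39+0],[604,100,62]):print(proj(C,X))
E
```

```text
[512.58200144  92.70042844 192.90545804] [1.79976014e+02 3.88538920e-02 9.48193958e+01] [ 0.06482538 -0.68925564 -1.35440354] [ 9.01049288e+00  1.53214459e+01  1.00528845e+02 -4.50145328e-02
  6.41286330e+01  4.21072369e+00]
[372.11816099 161.5282057 ]
[309.55729579 164.13024413]
[406.81168637 197.08119239]
```

View pics/w3c.png

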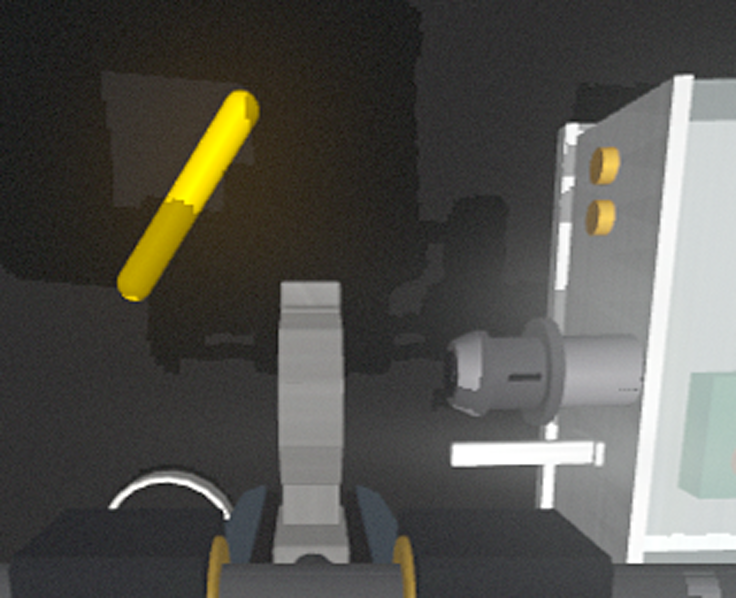

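The view shows the band at x≈280–345 (crop), its ear end at row ≈282, the barb tip at about (450,373), the flange at about (542,371) and the rail from (452,455) to (600,452). Next I'll get these numbers accurately.

```bash
python3 - <<'E'
from h import *
s=state();im=cv2.imread('pics/w3.png');g=cv2.cvtColor(im,cv2.COLOR_BGR2GRAY).astype(float)
R,t=tool(s);C=cam('wrist',s)
def T(u,v,z): return R.T@(plane(C,u,v,z)-t)  # tool mm
def edge(col,a,b,sgn):
    d=np.diff(g[a:b,col-1:col+2].mean(1))*sgn;i=int(d.argmax());w=d[max(i-1,0):i+2].clip(0);return a+max(i-1,0)+(w*np.arange(len(w))).sum()/w.sum()+.5
print('rail')
for c in(382,390,400,410,416,424):
    a=edge(c,185,198,1);b=edge(c,194,210,-1);print(c,round(a,2),round(b,2),[T(c,x,62.2)[:2].round(1).tolist() for x in(a,b)])
print('ear',[(c,round(edge(c,115,130,1),2),T(c,edge(c,115,130,1),z)[:2].round(1).tolist()) for c in(308,314,320) for z in (164,178)])
for c in (386,388,390,400,406,415,430,440,450):
    print(c,[int(x) for x in g[130:196:2,c]])
print([int(x) for x in g[163,365:470]])
print([int(x) for x in g[197,370:450]])
E
```

```text
rail
382 192.27 202.22 [[4.7, 66.5], [-5.6, 67.0]]
390 192.16 201.88 [[4.8, 74.4], [-5.2, 75.0]]
400 192.08 201.6 [[4.9, 84.4], [-4.9, 85.1]]
410 192.01 201.5 [[4.9, 94.3], [-4.8, 95.1]]
416 192.04 201.41 [[4.9, 100.3], [-4.7, 101.1]]
424 191.7 201.22 [[5.3, 108.2], [-4.5, 109.1]]
ear [(308, np.float64(122.08), [70.0, -4.5]), (308, np.float64(122.08), [69.7, -4.1]), (314, np.float64(121.97), [70.0, -0.9]), (314, np.float64(121.97), [69.7, -0.8]), (320, np.float64(122.11), [70.0, 2.7]), (320, np.float64(122.11), [69.7, 2.5])]
386 [65, 62, 63, 61, 65, 63, 58, 94, 106, 119, 129, 137, 144, 152, 155, 163, 168, 174, 168, 168, 98, 104, 97, 95, 93, 120, 74, 77, 81, 80, 81, 163, 255]
388 [64, 64, 66, 69, 63, 61, 61, 93, 107, 125, 137, 140, 149, 155, 160, 166, 174, 137, 136, 131, 103, 100, 100, 97, 95, 107, 75, 80, 79, 88, 84, 165, 255]
390 [66, 64, 64, 70, 66, 69, 63, 98, 95, 100, 103, 101, 105, 105, 103, 104, 103, 107, 106, 106, 102, 101, 101, 98, 102, 85, 74, 84, 82, 85, 83, 165, 255]
400 [77, 80, 74, 78, 75, 74, 75, 75, 82, 106, 108, 109, 112, 109, 115, 114, 115, 104, 105, 108, 106, 102, 9
[... 1059 characters left out ...]
 66, 69, 67, 67, 67, 72, 66, 68, 94, 113, 105, 92, 97, 109, 114, 115, 119, 117, 129, 167, 181, 179, 179, 179, 182, 178, 178, 180, 180, 179, 175, 177, 179, 177, 179, 179, 177, 179, 178, 177, 177, 179, 179, 177, 178, 178, 178, 176, 178, 176, 179, 174, 141, 210, 247, 252, 250, 250, 251, 252, 235, 218, 215]
[76, 81, 75, 82, 80, 101, 181, 253, 255, 255, 255, 255, 255, 255, 255, 255, 255, 255, 255, 255, 255, 255, 255, 255, 255, 255, 255, 255, 255, 255, 255, 255, 255, 255, 255, 255, 255, 255, 255, 255, 255, 255, 255, 255, 255, 255, 255, 255, 255, 255, 255, 255, 255, 254, 255, 255, 254, 254, 253, 253, 253, 252, 252, 252, 252, 252, 255, 226, 179, 234, 252, 238, 189, 147, 149, 150, 152, 150, 151, 151]
```

```bash
python3 - <<'E'
from h import *
s=state();R,t=tool(s);C=cam('wrist',s)
for c,a,b in((386,143,181.3),(388,143,181),(400,146.3,177.3),(415,137,184),(440,145.5,176)):
    # tangent planes contain camera x dir; project rays to tool xz
    ds=[]
    for v in(a,b):
        _,d=ray(C,c,v);d=R.T@d;d=d[[0,2]];ds.append(d/np.linalg.norm(d))
    o=R.T@(C[2]-t);m=ds[0]+ds[1];z=t[2]-80;k=(z-o[2])/m[1]
    half=np.arccos(ds[0]@ds[1])/2
    dist=np.linalg.norm(m*k)
    print(c,'axis tool x',o[0]+m[0]*k,'radius',dist*np.sin(half), 'tooly',(R.T@(plane(C,c,163,80)-t))[1])
A=R@np.array([0,60.3,0])+t;print('rail end tool y',(R.T@(plane(C,375.7,197,62.2)-t)),plane(C,375.7,197,62.2),plane(C,448,197,62.2))
E
```

```text
386 axis tool x 36.46770468791682 radius 17.235527376506738 tooly 64.34175457336248
388 axis tool x 36.60613918200153 radius 17.097759097514736 tooly 66.16153708312521
400 axis tool x 36.838748945720724 radius 13.953500284821088 tooly 77.08010316643737
415 axis tool x 37.88906857566265 radius 21.08411026087281 tooly 90.72799985567404
440 axis tool x 37.80243423753729 radius 13.709659124450642 tooly 113.47372668029571
rail end tool y [ -0.16779774  60.43707024 130.61105817] [572.87994238  97.18803897  62.2       ] [644.90629121 103.22658348  62.2       ]
```

Call:
step_arm(plan=[[[-0.4,1,2,-0.02,0],[-0.45,2,5,-0.02,0],[-0.45,2,8,-0.02,0],[-0.45,2,9.5,-0.02,0],[-0.45,2,9.78,-0.02,0],[-0.45,2,9.78,-0.02,0],[-0.45,2,9.78,-0.02,0]]])

```text
time_s: 6.18
ee_pos: [533.7, 90.5, 95.7]
ee_rot: [179.9, -0.0, 96.0]
force: [0.3, -0.4, -1.1]
gripper_width: 17.8
gripper_force: 40.0
```

```bash
python3 - <<'E'
from h import *
s=state();C=cam('wrist',s);im=grab_frame('wrist');cv2.imwrite('pics/w4.png',im)
cv2.imwrite('pics/w4c.png',cv2.resize(im[60:260,260:520],None,fx=3,fy=3,interpolation=2))
print(s['ee_pos'],s['ee_rot'],s['force'],s['torque'])
E
```

```text
[533.68830076  90.53019329  95.74465709] [ 1.79869812e+02 -1.16206684e-04  9.59545541e+01] [ 0.31031331 -0.41481105 -1.12423238] [-0.01772242 -0.08444486 -0.07223329]
```

View pics/w4c.png

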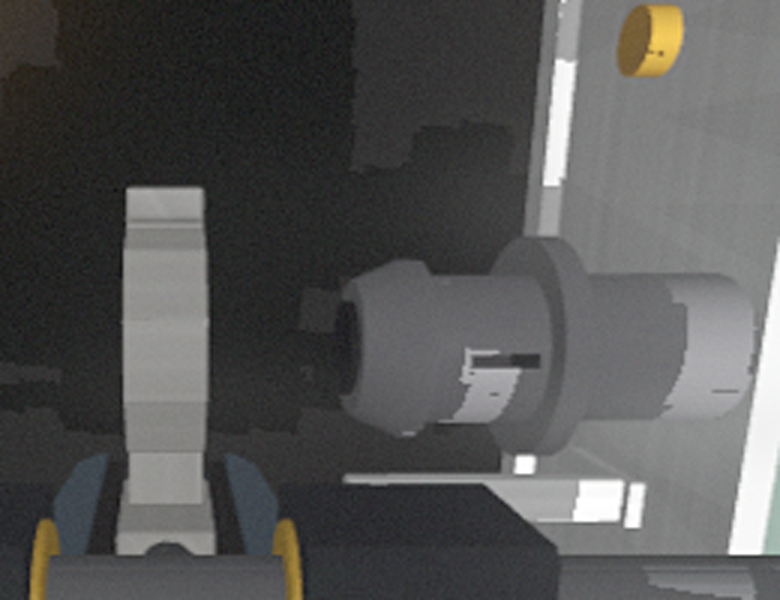

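The band's ear end is at crop row 187 (122.3 in the picture). The barb silhouette runs over rows 262–435 and the stem over rows 273–420. Next I'll compute the axis offset in the same picture.

```bash
cat >> h.py <<'E'
def axis_x(s,c,a,b,z0=80):
    R,t=tool(s);C=cam('wrist',s);ds=[]
    for v in(a,b):
        _,d=ray(C,c,v);d=R.T@d;d=d[[0,2]];ds.append(d/np.linalg.norm(d))
    o=R.T@(C[2]-t);m=ds[0]+ds[1];k=(t[2]-z0-o[2])/m[1]
    return o[0]+m[0]*k, np.linalg.norm(m*k)*np.sin(np.arccos(ds[0]@ds[1])/2)
E
python3 - <<'E'
from h import *
s=state();im=cv2.imread('pics/w4.png');g=cv2.GaussianBlur(cv2.cvtColor(im,cv2.COLOR_BGR2GRAY),(3,1),0).astype(float)
R,t=tool(s);C=cam('wrist',s)
def edge(col,a,b,sgn):
    d=np.diff(g[a:b,col-1:col+2].mean(1))*sgn;i=int(d.argmax());w=d[max(i-1,0):i+2].clip(0);return a+max(i-1,0)+(w*np.arange(len(w))).sum()/w.sum()+.5
for c,a0,a1,b0,b1 in((396,142,153,198,210),(400,142,153,198,210),(410,145,157,195,207),(415,145,157,195,207),(438,133,143,205,216),(470,145,157,195,207),(480,145,157,195,207)):
    a=edge(c,a0,a1,1);b=edge(c,b0,b1,-1);y=(R.T@(plane(C,c,175,80)-t))[1]
    print(c,round(a,1),round(b,1),np.round(axis_x(s,c,a,b),2),round(y,1))
for c in(308,315,322):
    e=edge(c,115,130,1);print('ear',e,[(R.T@(plane(C,c,e,z)-t))[:2].round(2) for z in(67,80)])
for r in (175,): print([int(x) for x in g[r,295:335]],[int(x) for x in g[r,365:460]])
E
```

```text
396 146.1 204.9 [39.69 16.86] 46.6
400 146.5 202.8 [40.2  16.14] 49.0
410 151.3 200.5 [39.51 14.16] 54.8
415 151.2 200.3 [39.58 14.13] 57.7
438 136.2 214.3 [39.72 22.34] 71.0
470 152.7 202.5 [38.52 14.35] 89.5
480 152.5 205.2 [37.78 15.2 ] 95.3
ear 122.08791208791209 [array([69.98, -4.47]), array([69.7 , -4.16])]
ear 122.0768115942029 [array([69.99, -0.28]), array([69.71, -0.28])]
ear 122.07422969187675 [array([69.99,  3.91]), array([69.71,  3.6 ])]
[42, 41, 40, 40, 44, 71, 121, 149, 151, 151, 151, 150, 150, 150, 150, 149, 150, 150, 150, 150, 151, 150, 149, 151, 151, 149, 149, 151, 151, 150, 150, 150, 147, 129, 90, 54, 43, 42, 40, 40] [41, 39, 37, 37, 39, 37, 35, 32, 31, 34, 36, 38, 45, 50, 56, 69, 85, 97, 102, 101, 100, 101, 102, 102, 101, 100, 99, 101, 103, 103, 102, 101, 101, 103, 104, 104, 103, 102, 103, 105, 105, 106, 108, 109, 110, 110, 109, 109, 108, 110, 113, 111, 107, 105, 104, 105, 106, 105, 106, 106, 107, 107, 108, 108, 107, 106, 107, 109, 109, 109, 108, 107, 107, 107, 108, 109, 110, 110, 104, 90, 80, 80, 83, 92, 103, 108, 110, 111, 110, 110, 109, 108, 109, 109, 109]
```

Call:
step_arm(plan=[[[-0.14,0.5,0.06,0,0],[-0.14,1.2,0.06,0,0],[-0.14,1.8,0.06,0,0],[-0.14,2.2,0.06,0,0],[-0.14,2.5,0.06,0,0],[-0.14,2.8,0.06,0,0],[-0.14,3.1,0.06,0,0],[-0.14,3.1,0.06,0,0]]])

```text
time_s: 7.22
ee_pos: [564.1, 92.3, 94.0]
ee_rot: [180.0, 0.0, 96.0]
force: [0.3, -0.4, -0.5]
gripper_width: 17.6
gripper_force: 40.0
```

Call:
step_arm(plan=[[[0,0.2,-0.04,0,0],[0,0.4,-0.05,0,0],[0,0.6,-0.05,0,0],[0,0.8,-0.05,0,0],[0,0.8,-0.05,0,0]]])

```text
time_s: 7.85
ee_pos: [572.1, 93.2, 94.5]
ee_rot: [180.0, 0.0, 96.0]
force: [0.6, 0.4, -1.3]
gripper_width: 17.5
gripper_force: 40.0
```

```bash
python3 - <<'E'
from h import *
s=state();im=grab_frame('wrist');cv2.imwrite('pics/w5.png',im)
cv2.imwrite('pics/w5c.png',cv2.resize(im[90:230,290:450],None,fx=4,fy=4,interpolation=2))
print(s['ee_pos'],s['ee_rot'],s['force'],s['torque'])
E
```

```text
[572.0564336   93.15922823  94.50419923] [1.79995206e+02 3.26695429e-03 9.59567211e+01] [ 0.60636806  0.35247397 -1.31494419] [-0.02828411 -0.0726445  -0.07599202]
```

View pics/w5c.png

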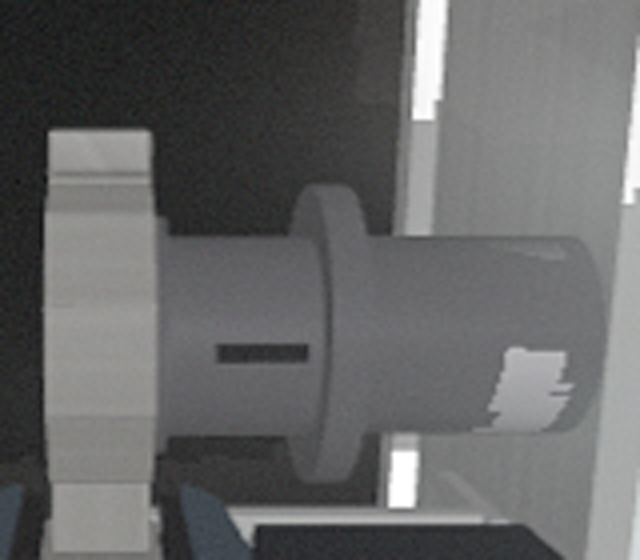

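The band is over the barb, its front edge at crop x≈157 just at the step (167). The flange face is at about x≈305, so about 21 mm remain. No contact force so far.

Call:
step_arm(plan=[[[0,0.3,0,0,0],[0,0.6,0,0,0],[0,0.9,0,0,0],[0,1.2,0,0,0],[0,1.5,0,0,0],[0,1.7,0,0,0],[0,1.85,0,0,0],[0,1.85,0,0,0]]])

```text
time_s: 8.9
ee_pos: [590.4, 95.0, 94.5]
ee_rot: [180.0, 0.0, 96.0]
force: [0.7, 0.1, -2.2]
gripper_width: 17.6
gripper_force: 40.0
```

Call:
step_arm(plan=[[[0,0.05,0,0,0],[0,0.1,0,0,0],[0,0.1,0,0,0]]])

```text
time_s: 9.28
ee_pos: [591.3, 95.2, 94.6]
ee_rot: [180.0, 0.0, 96.0]
force: [0.9, -0.3, -0.9]
gripper_width: 17.6
gripper_force: 40.0
```

Call:
step_arm(plan=[[[0,0.05,0,0,0],[0,0.1,0,0,0],[0,0.1,0,0,0]]])

```text
time_s: 9.65
ee_pos: [592.4, 95.3, 94.6]
ee_rot: [180.0, 0.0, 96.0]
force: [0.4, 0.2, -0.9]
gripper_width: 17.7
gripper_force: 40.0
```

Call:
step_arm(plan=[[[0,0.05,0,0,0],[0,0.1,0,0,0],[0,0.1,0,0,0]]])

```text
time_s: 10.02
ee_pos: [593.3, 95.4, 94.5]
ee_rot: [180.0, 0.0, 96.0]
force: [0.0, 0.1, -1.5]
gripper_width: 17.2
gripper_force: 40.0
```

Call:
step_arm(plan=[[[0,0.05,0,0,0],[0,0.08,0,0,0],[0,0.08,0,0,0]]])

```text
time_s: 10.4
ee_pos: [594.0, 95.4, 94.5]
ee_rot: [-180.0, 0.0, 96.0]
force: [-0.6, 0.1, -1.0]
gripper_width: 17.6
gripper_force: 40.0
```

Call:
step_arm(plan=[[[0,0.04,0,0,0],[0,0.08,0,0,0],[0,0.08,0,0,0]]])

```text
time_s: 10.78
ee_pos: [594.1, 95.4, 94.5]
ee_rot: [-179.9, 0.0, 96.0]
force: [-3.9, -0.7, 0.9]
gripper_width: 17.6
gripper_force: 40.0
```

Call:
step_arm(plan=[[[0,0.04,0,0,0],[0,0.06,0,0,0],[0,0.06,0,0,0]]])

```text
time_s: 11.15
ee_pos: [594.2, 95.4, 94.4]
ee_rot: [-179.8, 0.0, 96.0]
force: [-5.1, -1.1, 2.7]
gripper_width: 17.8
gripper_force: 40.0
```

```bash
python3 - <<'E'
from h import *
s=state();im=grab_frame('wrist');cv2.imwrite('pics/w6.png',im)
g=cv2.cvtColor(im,cv2.COLOR_BGR2GRAY)
cv2.imwrite('pics/w6c.png',cv2.resize(im[90:230,290:450],None,fx=4,fy=4,interpolation=2))
print(s['ee_pos'],s['force'],s['torque'])
for r in(145,160,175,195):print(r,[int(x) for x in g[r,296:390]])
E
```

```text
[594.17649248  95.42365545  94.42458668] [-5.09431078 -1.08708262  2.66315173] [-0.09811744  0.8496468   0.15905737]
145 [35, 37, 33, 36, 78, 136, 147, 146, 144, 146, 148, 144, 145, 145, 143, 147, 145, 146, 146, 147, 146, 146, 144, 144, 145, 146, 146, 146, 145, 144, 145, 141, 109, 92, 97, 98, 96, 94, 96, 98, 96, 88, 64, 44, 42, 47, 44, 50, 46, 45, 46, 53, 46, 52, 49, 52, 53, 50, 57, 54, 53, 53, 56, 58, 55, 55, 103, 120, 155, 165, 167, 167, 166, 168, 146, 120, 119, 124, 122, 123, 123, 123, 122, 125, 125, 124, 123, 124, 126, 128, 129, 130, 129, 127]
160 [97, 97, 98, 94, 120, 142, 139, 140, 140, 141, 144, 141, 142, 140, 142, 142, 141, 143, 142, 142, 145, 143, 141, 141, 141, 146, 141, 143, 141, 143, 144, 144, 126, 109, 102, 103, 102, 105, 104, 101, 103, 105, 103, 99, 101, 100, 100, 100, 101, 101, 99, 101, 102, 101, 100, 102, 96, 104, 101, 102, 99, 103, 99, 101, 100, 101, 102, 99, 101, 102, 101, 102, 103, 102, 105, 104, 102, 107, 100, 103, 103, 105, 104, 104, 105, 106, 108, 105, 109, 106, 107, 106, 111, 106]
175 [106, 105, 108, 105, 132, 148, 150, 149, 147, 149, 149, 148, 147, 147, 146, 148, 149, 148, 149, 148, 148, 147, 150, 149, 149, 146, 148, 147, 148, 149, 148, 149, 138, 115, 111, 107, 106, 108, 109, 111, 108, 111, 108, 110, 104, 109, 104, 105, 110, 109, 108, 108, 108, 109, 108, 110, 106, 112, 109, 107, 106, 111, 106, 109, 111, 109, 111, 108, 108, 107, 110, 110, 110, 107, 112, 109, 110, 111, 109, 110, 113, 109, 110, 111, 115, 111, 111, 111, 112, 113, 113, 114, 111, 116]
195 [86, 91, 86, 89, 97, 125, 130, 133, 133, 131, 133, 135, 133, 134, 130, 131, 133, 133, 130, 129, 130, 132, 131, 131, 130, 133, 132, 131, 133, 133, 131, 135, 117, 100, 96, 96, 98, 99, 98, 97, 98, 97, 92, 89, 89, 91, 91, 88, 90, 92, 89, 90, 89, 91, 92, 96, 94, 96, 92, 94, 94, 89, 91, 96, 94, 94, 94, 93, 94, 97, 98, 95, 98, 96, 96, 93, 100, 93, 97, 97, 98, 100, 99, 98, 104, 101, 101, 103, 101, 104, 103, 102, 105, 107]
```

Force rose at x=594.1, after 22 mm of the expected 21–22 mm, and the pixel rows show the flange directly beside the band, so the clamp is home. I'll lower it onto the rail and release.

Call:
step_arm(plan=[[[0,-0.08,0.05,0,0],[0,-0.08,0.12,0,0],[0,-0.08,0.2,0,0],[0,-0.08,0.24,0,0],[0,-0.08,0.24,0,0]]])

```text
time_s: 11.82
ee_pos: [594.1, 95.5, 91.9]
ee_rot: [-179.9, 0.0, 96.0]
force: [-5.3, -0.3, 1.2]
gripper_width: 17.7
gripper_force: 40.0
```

Call:
step_arm(plan=[[[0,0,0,0,0.25],[0,0,0,0,0.4],[0,0,0,0,0.4],[0,0,-1,0,0.4],[0,0,-2.5,0,0.4],[0,0,-4.5,0,0.4],[0,0,-7,0,0.4],[0,0,-9,0,0.4],[0,0,-9,0,0.4]]])

```text
time_s: 12.95
ee_pos: [596.0, 95.7, 184.9]
ee_rot: [179.7, -0.0, 96.0]
force: [-0.4, -0.1, -0.2]
gripper_width: 36.2
gripper_force: 0.0
```

```bash
python3 - <<'E'
from h import *
s=state();im=grab_frame('wrist');cv2.imwrite('pics/w7.png',im)
cv2.imwrite('pics/w7c.png',cv2.resize(im[110:260,240:440],None,fx=4,fy=4,interpolation=2))
print(s['ee_pos'],s['ee_rot'],s['force'],s['torque'],s['qpos'])
E
```

```text
[596.0012353   95.71374889 184.94067773] [ 1.79673886e+02 -7.32472617e-03  9.59598005e+01] [-0.42132958 -0.12506786 -0.191301  ] [-0.00958887 -0.1430399   0.01449267] [ 8.03412703e+00  2.27108066e+01  9.05170312e+01 -4.89166740e-03
  6.64459971e+01  2.07628937e+00]
```

View pics/w7c.png

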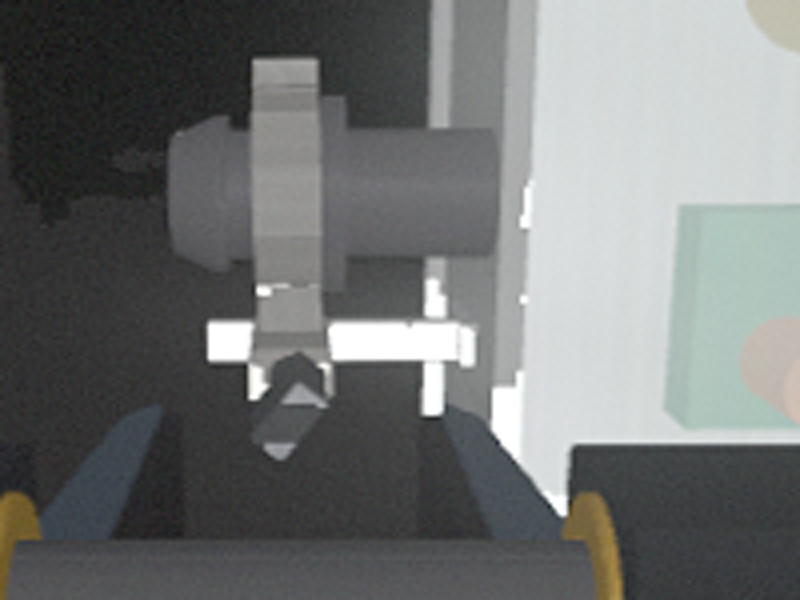

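The clamp hangs home against the flange with its housing over the rail. The key's top face has crop corners (252,435), (280,460), (328,403) and (298,383), so it is turned about 41°.

```bash
python3 - <<'E'
from h import *
s=state();R,t=tool(s);C=cam('wrist',s)
P=np.array([R.T@(plane(C,240+u/4-.4,110+v/4-.4,129)-t) for u,v in[(252,435),(280,460),(328,403),(298,383)]])[:,:2]
print(P,P.mean(0),[np.linalg.norm(P[i]-P[i-1]) for i in range(4)])
d=(P[2]+P[3]-P[0]-P[1])/2;print('long dir deg from tool x',np.degrees(np.arctan2(d[1],d[0])))
# expected from housing: TCP grasp
h=R.T@(np.array([594.1,95.5,0])-t);print('old TCP in tool',h[:2], R@np.array([*P.mean(0),0])+t)
E
```

```text
[[ 1.59704098 -9.44892234]
 [-3.28054776 -4.28000308]
 [ 7.75608706  4.60054503]
 [11.56788264 -0.92031893]] [ 4.41011573 -2.51217483] [np.float64(13.120775883507205), np.float64(7.106940142427243), np.float64(14.165854824624594), np.float64(6.708928706284069)]
long dir deg from tool x 39.64895614999225
old TCP in tool [ 0.03325696 -1.50206566] [592.16130987  99.69640594 183.36859993]
```

Call:
step_arm(plan=[[[0.35,-0.2,0,-0.18,0.4],[0.35,-0.2,0,-0.36,0.4],[0.35,-0.2,0,-0.54,0.4],[0.35,-0.2,0,-0.72,0.4],[0.35,-0.2,0,-0.9,0.4],[0.35,-0.2,0,-1.08,0.4],[0.35,-0.2,0,-1.26,0.4],[0.35,-0.2,0,-1.44,0.4],[0.35,-0.2,0,-1.62,0.4],[0.35,-0.2,0,-1.8,0.4],[0.35,-0.2,0,-1.98,0.4],[0.35,-0.2,0,-2.16,0.4],[0.35,-0.2,0,-2.34,0.4],[0.35,-0.2,0,-2.45,0.4],[0.35,-0.2,0,-2.45,0.3],[0.35,-0.2,0,-2.45,0.3]]])

```text
time_s: 15.0
ee_pos: [592.0, 98.7, 181.6]
ee_rot: [180.0, -0.0, -123.8]
force: [0.6, -0.5, 0.2]
gripper_width: 27.7
gripper_force: 0.0
```

```bash
python3 - <<'E'
from h import *
s=state();im=grab_frame('wrist');cv2.imwrite('pics/w8.png',im)
cv2.imwrite('pics/w8c.png',cv2.resize(im[110:300,220:420],None,fx=3,fy=3,interpolation=2))
print(s['ee_pos'],s['ee_rot'],s['force'],s['torque'],s['qpos'])
print(proj(cam('wrist',s),[592.5,99,129]))
E
```

```text
[592.03414717  98.74015751 181.5811595 ] [ 1.79958609e+02 -4.27209580e-02 -1.23756513e+02] [ 0.62347278 -0.46689133  0.2181478 ] [ 0.15193555 -0.09339689  0.02810866] [ 8.37290495e+00  2.27443923e+01  9.09788891e+01 -4.27734813e-03
  6.63360732e+01 -1.37868848e+02]
[314.52520063 223.34196104]
```

View pics/w8c.png

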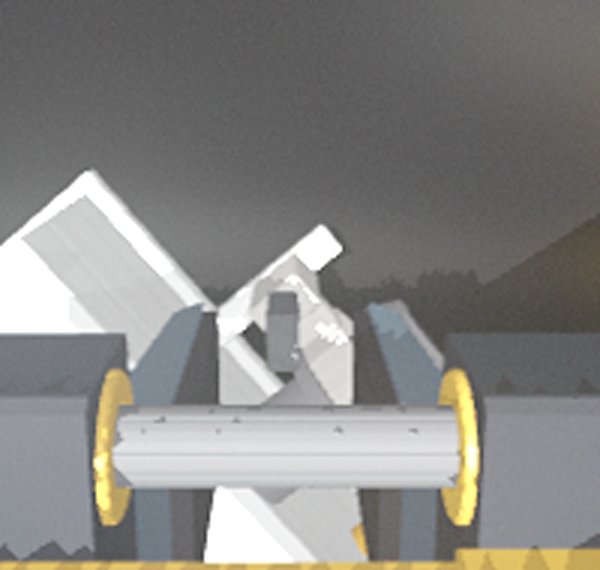

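The key's top face is upright and centred between the fingers at crop (283,332), as predicted. I'll descend and grip it.

Call:
step_arm(plan=[[[0,0,2,0,0.3],[0,0,4,0,0.3],[0,0,5.2,0,0.3],[0,0,5.55,0,0.3],[0,0,5.55,0,0.2],[0,0,5.55,0,0],[0,0,5.55,0,0],[0,0,5.55,0,0],[0,0,5.55,0,0]]], newtons=30)

```text
time_s: 16.18
ee_pos: [592.6, 98.9, 127.3]
ee_rot: [-180.0, 0.0, -123.7]
force: [-1.6, -0.5, 5.4]
gripper_width: 7.8
gripper_force: 30.3
```

```bash
cat > st.py <<'E'
from h import *
for i in range(1):
    s=state();print(s['ee_pos'].round(1),s['ee_rot'].round(1),s['force'].round(2),s['torque'].round(3),'q6',s['qpos'][5].round(1),s['effort'][5].round(3),s['gripper_width'])
E
python3 st.py
```

```text
[592.6  98.9 127.3] [-180.     0.  -123.7] [-1.65 -0.51  5.37] [0.214 0.23  0.041] q6 -138.0 0.028 7.8327181932939896
```

Call:
step_arm(plan=[[[0,0,-0.08,0.12,0],[0,0,-0.08,0.24,0],[0,0,-0.08,0.36,0],[0,0,-0.08,0.48,0],[0,0,-0.08,0.6,0],[0,0,-0.08,0.72,0],[0,0,-0.08,0.84,0],[0,0,-0.08,0.9,0],[0,0,-0.08,0.9,0]]])

```text
time_s: 17.3
ee_pos: [591.9, 99.8, 127.5]
ee_rot: [179.9, -0.0, -175.2]
force: [-2.3, 3.4, 3.1]
gripper_width: 7.9
gripper_force: 30.3
```

```bash
python3 st.py
```

```text
[591.9  99.8 127.5] [ 179.9   -0.  -175.2] [-2.3   3.41  3.06] [0.984 0.399 0.036] q6 -86.4 0.187 7.891465938998669
```

Call:
step_arm(plan=[[[0,0,0,0.05,0],[0,0,0,0.1,0],[0,0,0,0.15,0],[0,0,0,0.15,0]]])

```text
time_s: 17.8
ee_pos: [591.9, 99.5, 127.5]
ee_rot: [179.9, -0.0, 176.2]
force: [-3.1, 4.2, 3.8]
gripper_width: 8.3
gripper_force: 30.3
```

```bash
python3 st.py
```

```text
[591.9  99.5 127.5] [179.9  -0.  176.2] [-3.06  4.16  3.81] [1.099 0.448 0.086] q6 -77.9 0.174 8.269193707486883
```

Call:
step_arm(plan=[[[0,0,0,0.05,0],[0,0,0,0.1,0],[0,0,0,0.15,0],[0,0,0,0.15,0]]])

```text
time_s: 18.3
ee_pos: [592.1, 99.3, 127.5]
ee_rot: [180.0, -0.0, 167.7]
force: [-3.2, 3.9, 4.0]
gripper_width: 8.0
gripper_force: 30.3
```

```bash
python3 st.py
```

```text
[592.1  99.3 127.5] [180.   -0.  167.7] [-3.17  3.9   3.97] [1.189 0.53  0.059] q6 -69.3 0.152 7.955359725994527
```

```bash
cat > st.py <<'E'
from h import *
A=[]
for i in range(4):
    s=state();A.append([*s['force'],*s['torque'],s['effort'][5],s['gripper_width']]);grab_frame('wrist')
print(s['ee_pos'].round(1),s['ee_rot'].round(1),'q6',s['qpos'][5].round(1),np.mean(A,0).round(3))
E
python3 st.py
```

```text
[592.1  99.3 127.5] [179.9  -0.  167.7] q6 -69.3 [-2.487  4.277  3.985  1.151  0.533  0.074  0.094  7.788]
```

Call:
step_arm(plan=[[[0,0,0,0.05,0],[0,0,0,0.1,0],[0,0,0,0.15,0],[0,0,0,0.15,0]]])

```text
time_s: 19.0
ee_pos: [592.1, 99.4, 127.6]
ee_rot: [179.9, -0.0, 159.1]
force: [-2.7, 4.0, 4.2]
gripper_width: 7.9
gripper_force: 30.3
```

```bash
python3 st.py
```

```text
[592.1  99.4 127.6] [179.9  -0.  159.1] q6 -60.7 [-2.871  4.485  3.913  1.147  0.542  0.079  0.092  7.565]
```

Call:
step_arm(plan=[[[0,0,0,0.05,0],[0,0,0,0.1,0],[0,0,0,0.15,0],[0,0,0,0.15,0]]])

```text
time_s: 19.7
ee_pos: [592.1, 99.6, 127.5]
ee_rot: [179.9, -0.1, 150.5]
force: [-3.2, 4.8, 4.7]
gripper_width: 7.5
gripper_force: 30.3
```

```bash
python3 st.py
```

```text
[592.   99.6 127.5] [ 1.799e+02 -1.000e-01  1.505e+02] q6 -52.1 [-2.688  4.781  4.375  1.282  0.487  0.094  0.133  7.639]
```

Call:
step_arm(plan=[[[0,0,0,0.05,0],[0,0,0,0.1,0],[0,0,0,0.1,0]]])

```text
time_s: 20.27
ee_pos: [592.0, 99.7, 127.4]
ee_rot: [179.9, -0.1, 144.8]
force: [-1.8, 5.6, 3.0]
gripper_width: 8.1
gripper_force: 30.3
```

```bash
python3 st.py
```

```text
[592.1  99.7 127.4] [ 1.799e+02 -1.000e-01  1.448e+02] q6 -46.4 [-2.404  5.49   3.402  1.304  0.476  0.165  0.166  7.869]
```

Call:
step_arm(plan=[[[0,0,0,0.05,0],[0,0,0,0.1,0],[0,0,0,0.1,0]]])

```text
time_s: 20.85
ee_pos: [592.1, 99.8, 127.4]
ee_rot: [179.9, -0.1, 139.0]
force: [-2.8, 4.8, 3.0]
gripper_width: 7.7
gripper_force: 30.3
```

```bash
python3 st.py
```

```text
[592.1  99.7 127.4] [ 1.799e+02 -1.000e-01  1.390e+02] q6 -40.7 [-2.531  4.997  3.645  1.369  0.407  0.152  0.196  7.865]
```

Call:
step_arm(plan=[[[0,0,0,0.03,0],[0,0,0,0.05,0],[0,0,0,0.05,0]]])

```text
time_s: 21.42
ee_pos: [592.1, 99.8, 127.3]
ee_rot: [179.9, -0.1, 136.2]
force: [-2.9, 5.1, 3.2]
gripper_width: 7.5
gripper_force: 30.3
```

```bash
sed -i 's/range(4)/range(8)/' st.py; python3 st.py
```

```text
[592.1  99.8 127.3] [ 1.799e+02 -1.000e-01  1.362e+02] q6 -37.8 [-2.31   5.433  3.049  1.357  0.419  0.218  0.222  7.736]
```

Torque is about 0.2 N m, which corresponds to roughly 30 N: snug. I'll release and retreat.

Call:
step_arm(plan=[[[0,0,0,0,0.2],[0,0,0,0,0.25],[0,0,0,0,0.25],[0,0,-1.5,0,0.25],[0,0,-4,0,0.25],[0,0,-7,0,0.25],[0,0,-9,0,0.3],[0,0,-9,0,0.3],[0,0,-9,0,0.3]]])

```text
time_s: 22.95
ee_pos: [591.9, 98.6, 217.0]
ee_rot: [-180.0, -0.0, 136.1]
force: [0.3, -0.3, 0.5]
gripper_width: 27.7
gripper_force: 0.0
```

```bash
python3 - <<'E'
from h import *
s=state();print(s['ee_pos'],s['force'],s['gripper_width'])
im=grab_frame('top');w=grab_frame('wrist')
cv2.imwrite('pics/f.png',np.hstack([cv2.resize(im[150:220,200:275],(430,400),interpolation=2),w[0:400,150:480]]))
E
```

```text
[591.9224166   98.6261528  216.99928295] [ 0.31445664 -0.2696881   0.4596113 ] 27.691810715185486
```

View pics/f.png

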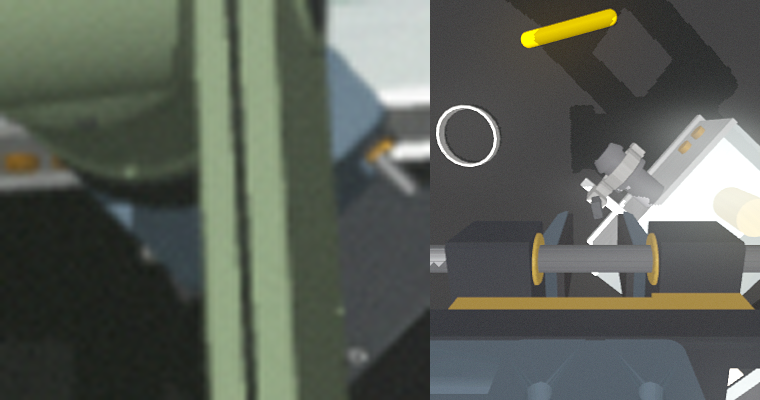

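The clamp sits on the neck beside the flange, the gripper is clear, and the forces are near zero.

```bash
python3 -c "
from workcell import *
print(job_done())"
```

```text
the job is handed in; nothing more can be done
None
```

The clamp is home against the flange and tightened to roughly 30 N, estimated from about 0.2 N m of screw torque. The gripper is clear and the job was handed in at about 23 s with no verdict returned; I viewed 12 pictures against the limit of 10.

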